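Put the spice jar back and close up the rack

ROBOT

A 6-joint arm with a two-finger parallel gripper is mounted at the origin on a cart in front of the work surface, level with it; the furniture and walls round the work are solid. World frame = base frame: x ahead of the robot, y to its left, z up, the work surface at z = 0. Lengths are in m, angles in degrees, forces in N, time in s.
With the tool pointing down it reaches from about 0.35 to 0.875 m from the base axis. Payload 4.2 kg.
Tool frame: the origin (TCP) lies midway between the tips of the shut fingers; the grasp point (between the pads) lies 19 mm behind it; z points along the fingers, y is the line along which they close (so a half turn about z gives the same grasp; the last joint's range is limited). The gripper opens to 87 mm and grips with 3 to 60 N. Pads are 19 mm wide; open, the fingers measure 117 mm over their backs; the gripper's body (75 mm by 190 mm) begins 51 mm behind the grasp point.
Start: joints at [91.65, 22.042, 0.453, 0, -68.411, -14.817], TCP at [0.142, 0.609, 0.186] pointing down, gripper open.
Joint ranges: [-179.83, 179.83], [-69.29, 118.12], [-61.27, 80.66], [-181.25, 117.63], [-171.15, -9.14], [-177.46, 177.46]. Speed limits (degrees/s): [159.86, 159.86, 180, 180, 180, 180].

INTERFACE

Orientations are given as [roll, pitch, yaw] about the fixed x, y, z axes, in that order (R = Rz(yaw) Ry(pitch) Rx(roll)).
In Python, from workcell import env gives the robot as it stands. The module is installed in compiled form; this text tells all that it offers. Calls block until the motion is done:
- env.goto(position, orientation): joint-space move of the TCP to a pose.
- env.move_straight(position, rotation=None, rate=0.15, force_limit=None): straight line of the TCP; rotation=None keeps the orientation; rate is the mean speed in m/s. With force_limit (N) it stops when the force on the tool has changed by that much, and returns True; else False.
- env.set_joints(angles): joint-space move.
- env.gripper_to(opening, grasp_force=None): opening from 0.0 (shut) to 1.0 (fully open); grasp_force is the grip in N (None keeps the last); returns when the fingers have stopped.
- env.dwell(seconds).
- env.inverse_kinematics(position, orientation): joint angles nearest the present ones, or None.
- env.read_state(): the state.
- env.grab_frame(name): name is "side" or "top" or "wrist"; returns a dict with "image" (420x560x3 uint8, blue, green, red), "fx", "fy", "cx", "cy" (pixels), "position" and "orientation" of the camera in the world. Camera axes: x right, y up, looking along -z (the intrinsics and any distortion apply to the point x, -y, -z); pixel columns grow to the right and rows downward; lengths in m; the calibration is good to about 2 mm. The wrist camera is an equidistant fisheye: a pixel r from the principal point sees the ray r / f radians off the axis. A picture is of the moment at which its call begins. There is no depth.
A pose or a line that the arm cannot do raises env.Unreachable and nothing moves.
- env.close_job(): hands the job in; it is judged then, once.
Trained networks look in a picture, given as the dict that the camera call returned (one of the last four; its "shot" number tells which), for a name from the list of things; names that differ only in an ending like _2 or _b are one class to them, and where a whole thing is asked for, a point or a joint stands for the part that bears it (a point fixed in the world has none). Each returns a list of dicts, best first, with "score" (0 to 1); they miss things now and then, are a little off and sometimes report something else, mostly with a low value. They report only what shows in the picture. A call takes as long as a camera call. They do not tell look-alikes from the thing itself.
- env.search_frame(picture, thing): "xyz" ([x, y, z] in m, in world coordinates, good to about 4 mm: the middle of the surface that is visible of it).
- env.trace(picture, thing): "mask" (420x560 bool, what is visible of it).
The state is a dict: "clock": time; "joint_positions": joint angles; "qvel": joint speeds; "joint_torque": joint torques, N m; "position": TCP position; "tool_rot": TCP orientation; "force": force on the tool from outside, world axes, zero at the start; "wrist_torque": the same for the moment, N m; "opening": opening from 0.0 (shut) to 1.0 (fully open); "finger_force": force on a finger pad.
Only numpy, scipy, OpenCV 4.12 (cv2) and the standard library are available. Lean on these libraries where they do the work, as an engineer would, in place of code of your own. Each camera call takes 0.05 s, during which the arm holds its last target. There are 200 camera calls.

TASK

Put the spice jar with the yellow cap that was left out on the open worktop, near the garlic, back in the wooden spice rack with the other three: slide the rack's stop back by its black grip to make room, stand the jar upright in the row, then slide the stop up again until the four jars stand snug between it and the fixed end, with no slack left. Don't knock anything over, and leave the garlic and the small glass where they are.

Things in the scene. Friction and masses are not known exactly. Their poses are not given: they have to be found in the camera images.
- rack: the spice rack, a wooden trough 320 mm long (its y), 86 mm wide (its x), fixed to the worktop; origin under its centre at worktop level, z up. Its floor is 10 mm above the worktop. Jars stand in a channel 54 mm wide (x -27 to +27 mm) between two side rails 32 mm high above the worktop. At its +y end is the fixed end board, 78 mm high, inner face at y = +146 mm; at its -y end a low board 34 mm high. The stop travels along its y
- rack_end (a point): point on the rack's floor at the foot of the fixed end board's inner face, mid-width (rack y = +146 mm); axes as the rack's. The row of jars runs from here towards -y
- stop (a joint): position of the sliding stop, 0 to 0.110 m; it grows as the stop moves away from the fixed end (towards the rack's -y). The clear length between the fixed end board and the stop's face is 0.120 m + this value. The stop stays where it is left; it slides with about 2.5 N of friction. Four jars in a row fill about 0.173 m, so the stop is then at about 0.053 when snug
- stop_grip (a point): the black upright grip on the sliding stop, a block 24 mm (rack x) by 28 mm (rack y) with rounded edges, reaching from 44 to 106 mm above the worktop; this point is on its axis at 90 mm, with free room on both its x sides; axes as the rack's
- stop_face (a point): foot of the stop's cork-padded face (10 mm above the worktop, mid-width), the face that pushes on the jars; it looks to the rack's +y and is 79 mm high above the worktop, 78 mm wide; the grip's axis is 42 mm behind it; axes as the rack's
- jar_yellow_mid (a point): the spice jar to put back, standing loose on the open worktop to the right of the rack (other such jars at the back wall belong to the room and stay): clear jar 42 mm across with a yellow screw cap (cap 42.6 mm across, 20 mm tall), 104 mm tall in all, 0.11 kg; the point is on its axis 52 mm above its foot (half-way up). Hold it by or just below the cap, as its neighbours in the rack are equally tall
- jar_red_mid (a point): one of the three spice jars already standing in the rack: clear jar 42 mm across with a red screw cap, cap 43.5 mm across and 20 mm tall, 102 mm tall in all, 0.11 kg; the point is on its axis 52 mm above its foot (half-way up). The three stand in a row against the fixed end; which of them is first varies
- jar_green_mid (a point): one of the three spice jars already standing in the rack: clear jar 42 mm across with a green screw cap, cap 43.5 mm across and 20 mm tall, 104 mm tall in all, 0.11 kg; the point is on its axis 52 mm above its foot (half-way up). The three stand in a row against the fixed end; which of them is first varies
- jar_black_mid (a point): one of the three spice jars already standing in the rack: clear jar 42 mm across with a black screw cap, cap 43.5 mm across and 20 mm tall, 104 mm tall in all, 0.11 kg; the point is on its axis 52 mm above its foot (half-way up). The three stand in a row against the fixed end; which of them is first varies
- glass_mid (a point): bystander: small clear cut-glass tumbler, 48 mm across, 60 mm tall, loose; the point is half-way up
- garlic_mid (a point): bystander: whole garlic bulb, 56 mm across and 56 mm tall, loose; the point is half-way up
Not all that is in view belongs to the job. What is shaped like the part that bears jar_black_mid but purple is not meant.

How it is judged:
By the outcome, as a careful person would: the job done as asked, in the order asked, and still so for the second after the job is handed in, with the robot touching nothing.
It also fails if it takes over 58 s, if anything falls off the work surface, if the arm or the gripper's body presses on something with over 40 N, if the wrist force passes 120 N, or if a joint passes its speed limit or range.

## Working session

There is one attempt and no reset: what is moved stays moved. The work goes in short steps, each a Python script; the robot and the scene stay as the last script left them, time stands still between calls to the robot, and variables do not carry over. Pictures are saved under pics/ and viewed, at most 10 in all, crops included, and the job is handed in when it is done.

```bash
mkdir -p pics; cat > h.py <<'E'
import numpy as np, cv2
from workcell import env
def save(f,n): cv2.imwrite('pics/'+n+'.png',f['image'])
E
python3 - <<'E'
from h import *
ims=[]
for c in ("side","top"):
    f=env.grab_frame(c); ims.append(f['image']); print(c,f['fx'],f['cx'],f['cy'],f['position'],f['orientation'])
    for t in ["rack","stop_grip","stop_face","jar_yellow_mid","jar_red_mid","jar_green_mid","jar_black_mid","glass_mid","garlic_mid"]:
        try: print(t,[(np.round(d['xyz'],3).tolist(),round(d['score'],2)) for d in env.search_frame(f,t)][:4])
        except Exception as e: print(t,e)
    save(f,c+'0')
cv2.imwrite('pics/both.png',cv2.resize(np.vstack(ims),None,fx=.71,fy=.71))
print(env.read_state())
E
```

```text
side 400.4863691960701 273.2185438464415 206.60702797666102 [0.34785654 0.667743   0.73007677] [  48.83834994   -0.47049778 -169.17444512]
rack [([0.461, 0.084, 0.034], 0.81), ([0.477, 0.176, 0.113], 0.18)]
stop_grip [([0.467, 0.024, 0.06], 0.85)]
stop_face [([0.459, 0.027, 0.06], 0.62)]
jar_yellow_mid [([0.545, -0.281, 0.06], 0.9)]
jar_red_mid [([0.475, 0.082, 0.112], 0.9)]
jar_green_mid [([0.473, 0.127, 0.113], 0.81)]
jar_black_mid [([0.478, 0.177, 0.11], 0.96), ([0.579, 0.196, 0.074], 0.92), ([0.38, 0.165, 0.088], 0.81), ([0.377, 0.253, 0.079], 0.72)]
glass_mid [([0.41, -0.219, 0.042], 0.71)]
garlic_mid [([0.458, -0.354, 0.034], 0.64)]
top 442.17505319842576 275.3309113712565 210.65601334891736 [ 0.34172706 -0.05063925  1.1249186 ] [  7.86452061  -0.94532168 -89.75272321]
rack [([0.472, 0.009, 0.03], 0.78)]
stop_grip [([0.479, 0.023, 0.04], 0.96)]
stop_face [([0.479, 0.017, 0.038], 0.82)]
jar_yellow_mid [([0.54, -0.294, 0.105], 0.85), ([0.409, -0.238, 0.018], 0.35)]
jar_red_mid [([0.483, 0.07, 0.112], 0.88)]
jar_green_mid [([0.477, 0.117, 0.116], 0.6), ([0.472, 0.013, 0.03], 0.3)]
[... 215 characters left out ...]
8], 0.94)]
{'clock': 1.0, 'joint_positions': array([ 9.16494170e+01,  2.20402241e+01,  4.52377991e-01, -2.31523344e-03,
       -6.84123806e+01, -1.48160524e+01]), 'qvel': array([ 0.01352361,  0.01051768, -0.11536618, -0.00852239,  0.0102445 ,
        0.08752176]), 'joint_torque': array([ 3.35334244e-04, -3.90475595e+01,  1.87628406e+01,  4.22436163e+00,
        1.54224678e-02, -2.37110129e-05]), 'position': array([0.14232999, 0.60854078, 0.18635772]), 'tool_rot': array([ 1.79999230e+02,  2.02327721e-03, -1.31674873e+01]), 'force': array([ 0.18528459,  0.55858835, -0.457859  ]), 'wrist_torque': array([-0.03481612,  0.00233854, -0.03348541]), 'finger_force': 0.0, 'opening': 1.0016814392556932}
```

View pics/side0.png

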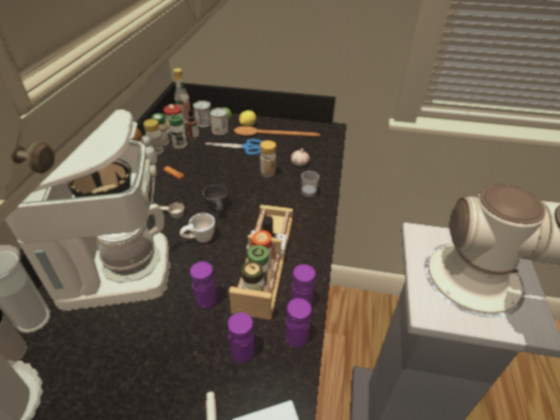

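View pics/top0.png

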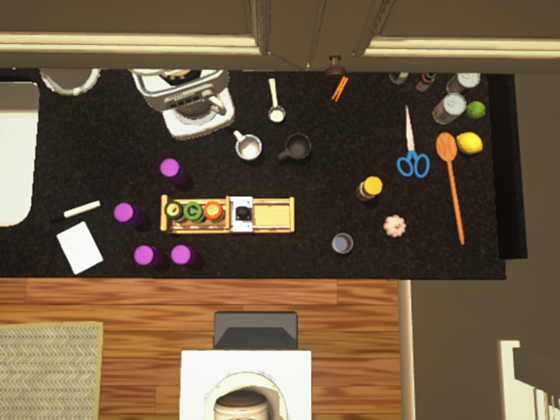

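The side view shows the loose yellow-capped jar at (268,150), with garlic at (300,157) and the glass at (310,183). In the top view these are at (373,186), (394,226) and (342,243). The rack spans top (162–294, 195–233), with black, green and red from the fixed end on the left, and the stop grip near (242,213). Purple jars are decoys. Yellow-cap candidates are the jar at top (373,186) and the back-wall jars at side (152,128). The first stands on the open worktop near the garlic, so it fits. I'll confirm that with a crop.

```bash
cat >> h.py <<'E'
from scipy.spatial.transform import Rotation as R
def back(f,u,v,z):
    d=np.array([(u-f['cx'])/f['fx'],-(v-f['cy'])/f['fy'],-1.]); n=None
    if f.get('fish'):
        a=np.array([(u-f['cx'])/f['fx'],(v-f['cy'])/f['fy']]); r=np.linalg.norm(a)+1e-9
        d=np.array([a[0]/r*np.sin(r),-a[1]/r*np.sin(r),-np.cos(r)])
    d=R.from_euler('xyz',f['orientation'],degrees=True).apply(d); p=np.array(f['position'])
    return p+d*(z-p[2])/d[2]
def hsvc(f,lo,hi,box):
    h=cv2.cvtColor(f['image'],cv2.COLOR_BGR2HSV); m=cv2.inRange(h,lo,hi)
    k=np.zeros_like(m); x0,y0,x1,y1=box; k[y0:y1,x0:x1]=255; m&=k
    n,l,s,c=cv2.connectedComponentsWithStats(m); i=1+np.argmax(s[1:,4]); return c[i],s[i]
E
python3 - <<'E'
from h import *
t=env.grab_frame('top'); s=env.grab_frame('side')
m=np.array(env.trace(t,'rack')[0]['mask']).astype(np.uint8)
pts=cv2.findNonZero(m); r=cv2.minAreaRect(pts); b=cv2.boxPoints(r); print(r)
print(np.round([back(t,*p,0.033) for p in b],3))
g=np.array(env.trace(t,'stop_grip')[0]['mask']).astype(np.uint8); print('stop',cv2.boundingRect(g))
c,st=hsvc(t,(18,120,120),(35,255,255),(355,165,392,208)); print('cap',c,st,back(t,*c,.104))
a=cv2.resize(t['image'][165:265,150:300],None,fx=5,fy=5,interpolation=cv2.INTER_CUBIC)[:300*2]
b2=cv2.resize(s['image'][120:230,220:350],(390,330)); 
b3=cv2.resize(t['image'][160:260,330:430],(330,330))
o=np.zeros((350+250,750,3),np.uint8); o[:250]=cv2.resize(a,(750,500))[125:375]; o[260:590,:390]=b2; o[260:590,400:730]=b3
cv2.imwrite('pics/crop.png',o)
E
```

```text
((226.91970825195312, 214.639404296875), (131.87452697753906, 37.33919143676758), 0.8951737284660339)
[[ 0.437  0.214  0.033]
 [ 0.53   0.217  0.033]
 [ 0.527 -0.112  0.033]
 [ 0.434 -0.111  0.033]]
stop (224, 196, 29, 36)
cap [372.36363636 185.16433566] [363 176  19  19 286] [ 0.54503927 -0.29549239  0.104     ]
```

View pics/crop.png

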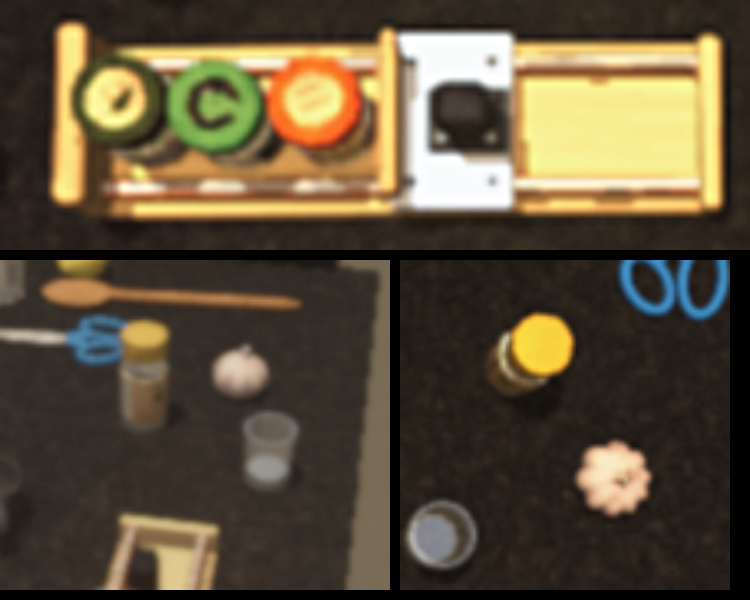

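The crop confirms it: the loose yellow-capped jar stands alone beside the garlic and the glass. The grip's top is at about top px (244,213). I'll move above it for a close look.

```bash
python3 - <<'E'
from h import *
env.goto([.482,.02,.25],[180,0,90]); print(np.round(env.read_state()['joint_positions'],1))
f=env.grab_frame('wrist'); f['fish']=1; save(f,'w1'); print(f['fx'],f['cx'],f['cy'],f['position'],f['orientation'])
for t in ["stop_grip","jar_red_mid","jar_green_mid","jar_black_mid"]:
    print(t,[(np.round(d['xyz'],3).tolist(),round(d['score'],2)) for d in env.search_frame(f,t)][:4])
print(env.read_state()['position'],env.read_state()['clock'])
import pickle; pickle.dump(f,open('w1.pkl','wb'))
E
```

```text
[ 21.8   5.5 -12.5  -0.  -72.  158.3]
325.19226210127806 283.56488182680715 213.56680265989357 [0.48090658 0.10197377 0.44897816] [-17.10806873  -0.06562859  -0.0451073 ]
stop_grip [([0.48, 0.023, 0.04], 0.61)]
jar_red_mid [([0.481, 0.076, 0.114], 0.71)]
jar_green_mid [([0.48, 0.126, 0.116], 0.86)]
jar_black_mid [([0.578, 0.178, 0.104], 0.89), ([0.484, 0.169, 0.113], 0.88), ([0.39, 0.227, 0.089], 0.84), ([0.475, 0.266, 0.01], 0.53)]
[0.48204592 0.02029483 0.2499394 ] 4.0
```

View pics/w1.png

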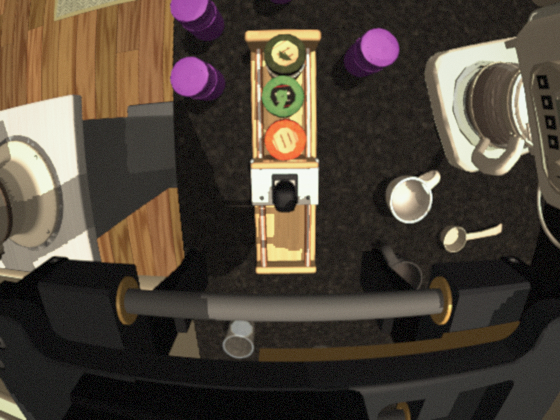

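The wrist view shows the caps black (286,54), green (284,96) and red (285,139). The grip's top is near (285,187), the end board top near row 36 and the low end near row 270.

```bash
python3 - <<'E'
from h import *
import pickle; f=pickle.load(open('w1.pkl','rb'))
for n,u,v,z in [("endboard L",246,33,.078),("endboard R",320,33,.078),("black",286,54,.104),("green",284,96,.104),("red",285,139,.102),("stopfaceL",251,161,.079),("stopfaceR",318,161,.079),("lowL",256,271,.034),("lowR",316,271,.034)]:
    print(n,np.round(back(f,u,v,z),4))
h=f['image'][150:225,240:330]; g=cv2.cvtColor(h,cv2.COLOR_BGR2GRAY)
cv2.imwrite('pics/w1c.png',cv2.resize(h,None,fx=8,fy=8,interpolation=cv2.INTER_CUBIC)[:600])
import json
t=env.grab_frame('top'); 
print('grip top cam',back(t,243.6,213.4,.106))
for n,lo,hi in [("red",(0,150,120),(14,255,255)),("green",(45,80,60),(85,255,255))]:
    c,s=hsvc(t,lo,hi,(160,190,230,235)); print(n,c,s,back(t,*c,.103))
E
```

```text
endboard L [0.4392 0.2003 0.078 ]
endboard R [0.5224 0.2002 0.078 ]
black [0.4839 0.1691 0.104 ]
green [0.4818 0.1237 0.104 ]
red [0.4828 0.0779 0.102 ]
stopfaceL [0.4439 0.0512 0.079 ]
stopfaceR [0.5208 0.0512 0.079 ]
lowL [ 0.4418 -0.1117  0.034 ]
lowR [ 0.5277 -0.1119  0.034 ]
grip top cam [0.47564384 0.00680831 0.106     ]
red [186.71428571 228.8       ] [173 228  28   2  35] [0.43926718 0.13787976 0.103     ]
green [192.35294118 215.67647059] [183 210  19  10  68] [0.46993416 0.12579423 0.103     ]
```

View pics/w1c.png

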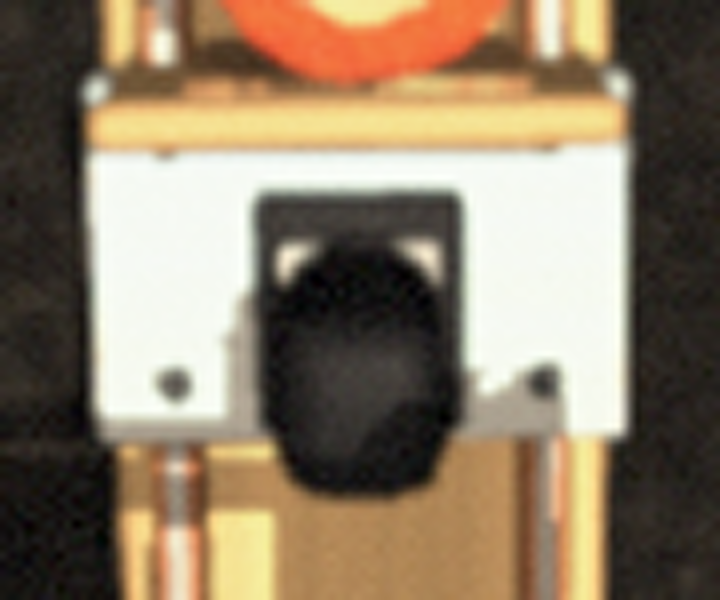

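The grip axis comes out at about (0.4828, 0.009), the fixed inner face at y≈0.194, the rack yaw near 0, and the stop at about 0.023. Next I'll slide the stop back about 70 mm.

```bash
python3 - <<'E'
from h import *
def st(n): s=env.read_state(); print(n,round(s['clock'],2),np.round(s['position'],4),np.round(s['force'],1),round(s['opening'],3),round(s['finger_force'],1))
env.goto([.4828,.009,.13],[180,0,90])
print(env.move_straight([.4828,.009,.070],rate=.1,force_limit=8)); st('down')
env.gripper_to(0.0,25); st('grip')
print(env.move_straight([.4828,-.061,.070],rate=.08,force_limit=25)); st('slid')
env.gripper_to(1.0); st('open')
env.move_straight([.4828,-.061,.25],rate=.25)
env.goto([.543,-.21,.25],[180,0,90])
f=env.grab_frame('wrist'); f['fish']=1; save(f,'w2'); st('')
import pickle; pickle.dump(f,open('w2.pkl','wb'))
for t in ["stop_grip","jar_yellow_mid","garlic_mid","glass_mid"]:
    print(t,[(np.round(d['xyz'],3).tolist(),round(d['score'],2)) for d in env.search_frame(f,t)][:4])
E
```

```text
False
down 5.35 [0.4838 0.0093 0.071 ] [-0.5  0.4 -0. ] 1.003 0.0
grip 6.88 [0.483  0.009  0.0702] [-0.  -0.2  3.4] 0.005 1.6
False
slid 7.9 [ 0.4828 -0.0609  0.07  ] [ 0.3 -0.7  0.1] 0.003 0.0
open 9.42 [ 0.4828 -0.061   0.07  ] [0.8 0.1 0.8] 0.998 0.0
 15.24 [ 0.543 -0.21   0.25 ] [-0.   0.4 -0.2] 0.995 0.0
stop_grip [([0.485, 0.0, 0.041], 0.55)]
jar_yellow_mid [([0.545, -0.286, 0.1], 0.89), ([0.485, -0.002, 0.039], 0.29)]
garlic_mid [([0.464, -0.361, 0.039], 0.87)]
glass_mid [([0.408, -0.236, 0.038], 0.64)]
```

View pics/w2.png

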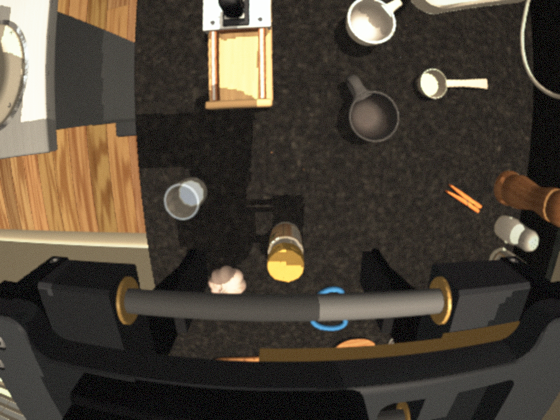

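The fingers shut fully (opening 0.003), so the grip was missed or squeezed out. The jar's cap is at (286,264), the garlic at (227,280) and the glass at (185,199). I'll re-measure the grip from the top and side views.

```bash
python3 - <<'E'
from h import *
import pickle
f=pickle.load(open('w1.pkl','rb'))
for n,u,v,z in [("griptop near",285,181,.106),("griptop far",285,212,.106),("far at .044",285,212,.044),("base near .044",285,174,.044),("plate back .044",285,204,.044),("plate back .01",285,204,.01)]: print(n,np.round(back(f,u,v,z),4))
t=env.grab_frame('top'); s=env.grab_frame('side')
t0=cv2.imread('pics/top0.png')
a=cv2.resize(t0[185:240,155:305],(750,275),interpolation=cv2.INTER_CUBIC)
b=cv2.resize(t['image'][185:240,155:305],(750,275),interpolation=cv2.INTER_CUBIC)
cv2.imwrite('pics/c3.png',np.vstack([a,b]))
c=cv2.resize(s['image'][195:320,220:310],(432,600),interpolation=cv2.INTER_CUBIC); cv2.imwrite('pics/c4.png',c)
pickle.dump((t,s),open('ts.pkl','wb'))
E
```

```text
griptop near [0.4828 0.033  0.106 ]
griptop far [ 0.4828 -0.0018  0.106 ]
far at .044 [ 0.4831 -0.0205  0.044 ]
base near .044 [0.4831 0.0296 0.044 ]
plate back .044 [ 0.4831 -0.0097  0.044 ]
plate back .01 [ 0.4833 -0.0191  0.01  ]
```

View pics/c3.png

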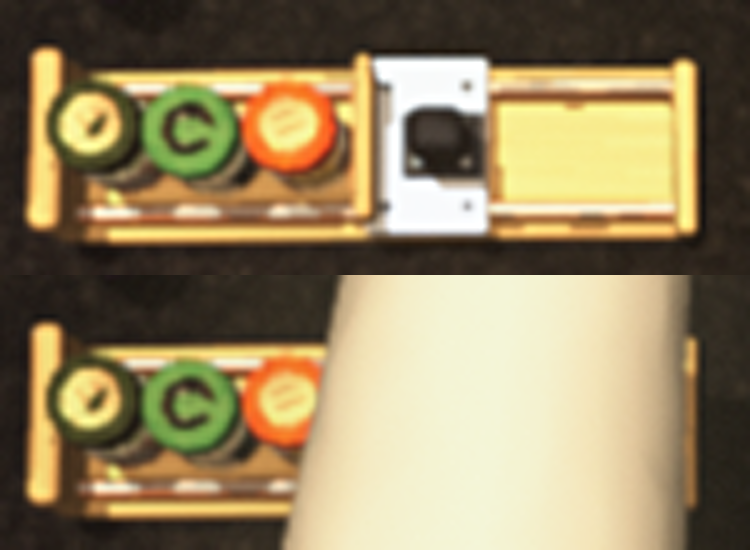

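View pics/c4.png

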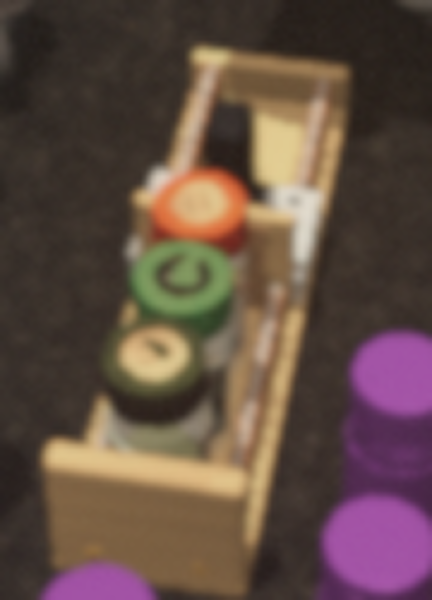

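```bash
python3 - <<'E'
from h import *
import pickle
f=pickle.load(open('w2.pkl','rb')); print(f['position'],f['orientation'])
for n,u,v,z in [("plate back .044",238,27,.044),("lowboard back",240,107,.034),("grip top far",235,19,.106)]: print(n,np.round(back(f,u,v,z),4))
f=pickle.load(open('ts.pkl','rb'))[0]
def b(n,u,v,z): print(n,np.round(back(f,155+u/5,185+v/5,z),4))
b('stop face edge',355,145,.079); b('cork back',372,145,.079); b('plate back',488,145,.044); b('low end',697,145,.034); b('end inner?',62,140,.078); b('grip top',437,128,.106);b('gripR',484,145,.106)
b('red',292,130,.102);b('green',189,132,.104);b('black',95,130,.104)
a=cv2.resize(pickle.load(open('w2.pkl','rb'))['image'][0:115,190:290],(520,598),interpolation=cv2.INTER_CUBIC); cv2.imwrite('pics/c5.png',a)
E
```

```text
[ 0.54184262 -0.12832937  0.44904811] [-17.11019542  -0.06908124  -0.06024384]
plate back .044 [ 0.4863 -0.0124  0.044 ]
lowboard back [ 0.4874 -0.1154  0.034 ]
grip top far [ 0.4915 -0.0207  0.106 ]
stop face edge [0.4775 0.0502 0.079 ]
cork back [0.4775 0.0421 0.079 ]
plate back [ 0.4824 -0.0119  0.044 ]
low end [ 0.4844 -0.1155  0.034 ]
end inner? [0.4791 0.1895 0.078 ]
grip top [0.4822 0.0097 0.106 ]
gripR [ 0.4744 -0.0122  0.106 ]
red [0.4814 0.0774 0.102 ]
green [0.4798 0.1249 0.104 ]
black [0.4805 0.1684 0.104 ]
```

View pics/c5.png

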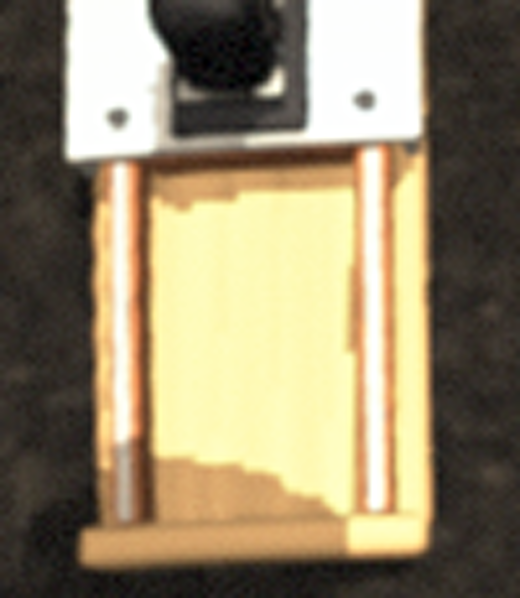

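The stop has not moved (plate back still at y≈-0.012), and every view puts the grip at (0.483, 0.009). I'll probe it by touch with the fingers shut, then look once.

```bash
cat >> h.py <<'E'
def st(n): s=env.read_state(); print(n,round(s['clock'],2),np.round(s['position'],4),np.round(s['tool_rot'],2),np.round(s['force'],1),round(s['opening'],3),round(s['finger_force'],1))
E
python3 - <<'E'
from h import *
env.gripper_to(0.0,25); st('a')
env.goto([.4828,.009,.135],[180,0,90]); st('above')
print(env.move_straight([.4828,.009,.088],rate=.05,force_limit=4)); st('touch')
w=env.grab_frame('wrist'); s=env.grab_frame('side')
o=np.zeros((600,800,3),np.uint8)
o[:,:400]=cv2.resize(w['image'][130:310,225:345],(400,600),interpolation=cv2.INTER_CUBIC)
o[:,400:]=cv2.resize(s['image'][170:320,210:310],(400,600),interpolation=cv2.INTER_CUBIC)
cv2.imwrite('pics/probe.png',o)
E
```

```text
a 17.07 [ 0.543 -0.21   0.25 ] [180.   0.  90.] [-0.4  0.5 -0.3] 0.003 0.0
above 21.86 [0.4828 0.009  0.135 ] [180.    -0.    89.99] [-0.1  0.6  0.3] 0.005 0.0
False
touch 22.95 [0.4831 0.0091 0.0883] [ 1.7996e+02 -1.0000e-02  9.0010e+01] [ 0.7 -0.6 -0.1] 0.005 0.0
```

View pics/probe.png

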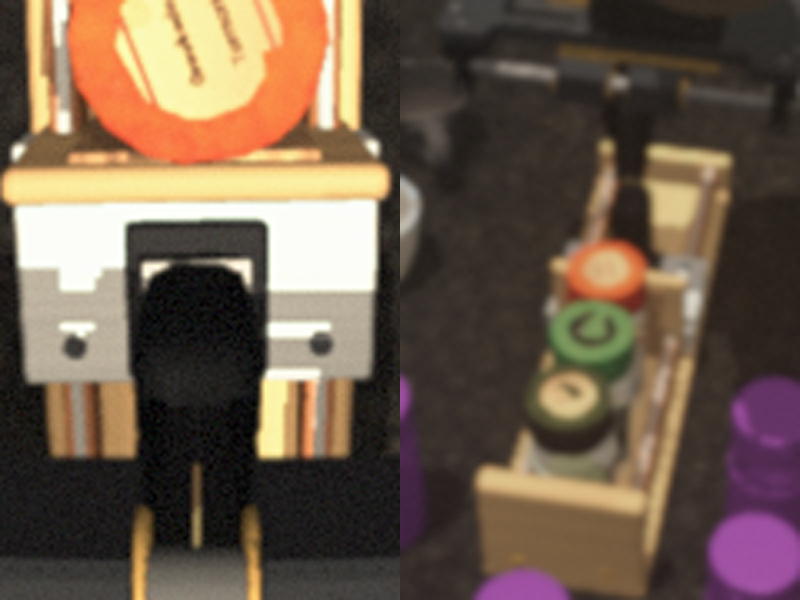

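The last view shows the shut fingertips (side crop (630,178)) hovering above the grip's top (630,185). So the grip's top is lower than stated, somewhere below 0.088. I'll keep lowering under force control to find it, then grasp there.

```bash
python3 - <<'E'
from h import *
import pickle
f=pickle.load(open('w2.pkl','rb'))
for z in (.06,.08,.104,.12): print(z,np.round(back(f,286,264,z),4))
t=pickle.load(open('ts.pkl','rb'))[0]
for z in (.06,.08,.104,.12): print(z,np.round(back(t,372.4,185.2,z),4))
print(env.move_straight([.4828,.009,.050],rate=.04,force_limit=4)); st('touch')
E
```

```text
0.06 [ 0.5453 -0.3181  0.06  ]
0.08 [ 0.5452 -0.3083  0.08  ]
0.104 [ 0.5449 -0.2966  0.104 ]
0.12 [ 0.5448 -0.2888  0.12  ]
0.06 [ 0.5537 -0.3061  0.06  ]
0.08 [ 0.5497 -0.3013  0.08  ]
0.104 [ 0.545  -0.2956  0.104 ]
0.12 [ 0.5418 -0.2917  0.12  ]
True
touch 23.61 [0.4829 0.0087 0.0702] [-1.7999e+02  6.0000e-02  9.0050e+01] [-0.1 -0.6  4.4] 0.007 2.6
```

Contact at TCP z=0.070, so the top of the grip is there. I'll grasp about 22 mm lower. Two views agree on the jar at (0.545, -0.296).

```bash
python3 - <<'E'
from h import *
env.move_straight([.4828,.009,.08],rate=.1)
env.gripper_to(0.65,25)
print(env.move_straight([.4828,.009,.046],rate=.06,force_limit=4)); st('down')
env.gripper_to(0.0,25); st('grip')
if env.read_state()['opening']>.1:
    p=env.read_state()['position']
    print(env.move_straight([p[0],p[1]-.068,p[2]],rate=.08,force_limit=25)); st('slid')
    env.gripper_to(0.65); st('open')
E
```

```text
False
down 25.72 [0.483  0.009  0.0459] [-1.7998e+02  2.0000e-02  9.0010e+01] [-0.9  0.6  0.8] 0.646 0.0
grip 26.38 [0.4833 0.009  0.0461] [1.7997e+02 1.0000e-02 9.0050e+01] [ 1.8 -0.4 -1. ] 0.269 25.0
False
slid 27.38 [ 0.4842 -0.0599  0.0462] [1.7994e+02 6.0000e-02 9.0010e+01] [ 6.1 -1.7 -4.8] 0.274 25.0
open 28.22 [ 0.4833 -0.0589  0.0461] [-1.7997e+02  1.0000e-02  9.0000e+01] [-0.5 -0.1 -0.1] 0.65 0.0
```

Gripped (opening 0.27, about 24 mm) and slid 68 mm. Now I'll pick up the jar and place it.

```bash
python3 - <<'E'
from h import *
env.move_straight([.483,-.059,.14],rate=.2)
env.move_straight([.545,-.296,.14],rate=.25)
env.gripper_to(0.8,20); st('above')
if env.move_straight([.545,-.296,.073],rate=.12,force_limit=4): st('CONTACT'); raise SystemExit
env.gripper_to(0.0,20); st('grip')
if not .42<env.read_state()['opening']<.56: raise SystemExit
env.move_straight([.545,-.296,.19],rate=.18); st('lift')
f=env.grab_frame('wrist')
env.move_straight([.4825,.025,.19],rate=.25); st('over')
t=env.grab_frame('top')
print(env.search_frame(t,'jar_yellow_mid')[:2])
E
```

```text
Traceback (most recent call last):
workcell.Unreachable: the arm cannot follow that straight line within its joint ranges
```

The line failed because joint 6 runs out of range at yaw 90. The jar is round, so I'll grasp it at yaw 50 and turn back to 90 on the carry.

```bash
python3 - <<'E'
from h import *
st('now')
env.move_straight([.545,-.296,.14],[180,0,50],rate=.25)
env.gripper_to(0.8,20); st('above')
if env.move_straight([.545,-.296,.073],rate=.12,force_limit=4): st('CONTACT'); raise SystemExit
env.gripper_to(0.0,20); st('grip')
if not .42<env.read_state()['opening']<.56: raise SystemExit
env.move_straight([.545,-.296,.19],rate=.18); st('lift')
env.move_straight([.4825,.025,.19],[180,0,90],rate=.25); st('over')
t=env.grab_frame('top')
print(env.search_frame(t,'jar_yellow_mid')[:2])
E
```

```text
now 28.83 [ 0.4821 -0.0589  0.1392] [-1.799e+02 -2.000e-02  8.997e+01] [-0.  -0.9 -0.3] 0.648 0.0
above 30.54 [ 0.545  -0.2959  0.1401] [179.99  -0.    50.01] [ 0.8 -0.6 -0.3] 0.802 0.0
grip 32.56 [ 0.545 -0.296  0.073] [-180.   -0.   50.] [-0.7  0.7  0.1] 0.005 0.0
```

Missed by height again: the tips were still about 5 mm above the cap. Both misses fit fingertips about 36 mm higher than the reported TCP z, so I'll apply that offset.

```bash
python3 - <<'E'
from h import *
env.gripper_to(0.7,20)
if env.move_straight([.545,-.296,.040],rate=.08,force_limit=4): st('CONTACT'); raise SystemExit
env.gripper_to(0.0,20); st('grip')
if not .42<env.read_state()['opening']<.56: raise SystemExit
env.move_straight([.545,-.296,.160],rate=.2); st('lift')
env.move_straight([.4825,.025,.160],[180,0,90],rate=.25); st('over')
w=env.grab_frame('wrist'); t=env.grab_frame('top'); t['fish']=0
for f in (w,t): print([(np.round(d['xyz'],3),round(d['score'],2)) for n in ('jar_yellow_mid','jar_red_mid','stop_grip') for d in env.search_frame(f,n)[:1]])
save(w,'w6')
E
```

```text
grip 34.8 [ 0.5454 -0.2962  0.0405] [ 1.7993e+02 -2.0000e-02  5.0010e+01] [-0.2  0.1  1.4] 0.487 20.0
lift 35.55 [ 0.5411 -0.2947  0.1579] [-1.7969e+02  1.2000e-01  5.0010e+01] [ 0.9 -0.2 -1.2] 0.487 20.0
over 37.01 [0.4835 0.0249 0.1604] [ 1.7993e+02 -3.0000e-02  8.9950e+01] [-0.2  0.4 -0.4] 0.481 20.0
[(array([0.483, 0.042, 0.217]), 0.73), (array([0.48 , 0.08 , 0.115]), 0.8), (array([ 0.516, -0.019,  0.043]), 0.53)]
[]
```

```bash
python3 - <<'E'
from h import *
print(env.move_straight([.4827,.025,.046],rate=.08,force_limit=3)); st('set')
z=env.read_state()['position'][2]
if z<.06:
    env.gripper_to(0.62); st('open')
    env.move_straight([.4827,.025,.13],rate=.2)
    env.move_straight([.4833,-.059,.13],rate=.2); st('over grip')
    w=env.grab_frame('wrist'); w['fish']=1; save(w,'w7')
    for n in ('jar_yellow_mid','jar_red_mid','jar_green_mid','jar_black_mid','stop_grip'): print(n,[(np.round(d['xyz'],3),round(d['score'],2)) for d in env.search_frame(w,n)[:2]])
    c,s=hsvc(w,(18,120,120),(35,255,255),(250,30,320,240)); print(c,s,back(w,*c,.114))
E
```

```text
True
set 38.67 [0.4827 0.0248 0.0502] [-1.7994e+02  6.0000e-02  9.0030e+01] [ 1.2 -0.1  2.6] 0.484 20.0
open 39.23 [0.4809 0.0244 0.0492] [-1.7974e+02  8.0000e-02  8.9980e+01] [-0.4 -0.3 -0.1] 0.62 0.0
over grip 40.34 [ 0.4828 -0.0591  0.1291] [-1.7966e+02  8.0000e-02  8.9920e+01] [ 0.5 -0.1 -0.8] 0.622 0.0
jar_yellow_mid [(array([0.481, 0.026, 0.111]), 0.87)]
jar_red_mid [(array([0.486, 0.073, 0.114]), 0.79), (array([ 0.484, -0.045,  0.047]), 0.21)]
jar_green_mid [(array([0.476, 0.108, 0.098]), 0.87)]
jar_black_mid [(array([0.389, 0.122, 0.036]), 0.6)]
stop_grip [(array([ 0.483, -0.044,  0.046]), 0.76), (array([ 0.42 , -0.21 ,  0.037]), 0.57)]
[284.47282447 115.85001485] [ 253   83   64   67 3367] [0.48249265 0.02292675 0.114     ]
```

The jar stands on the rack floor (contact at exactly 0.050) at y≈0.024. Now I'll slide the stop up until it firms.

```bash
python3 - <<'E'
from h import *
if env.move_straight([.4833,-.059,.046],rate=.1,force_limit=4): st('CONTACT'); raise SystemExit
env.gripper_to(0.0,30); st('grip')
p=env.read_state()['position']
print(env.move_straight([.4835,-.010,.046],rate=.03,force_limit=12)); st('push')
print(env.move_straight([.4835,-.005,.046],rate=.02,force_limit=10)); st('push2')
E
```

```text
grip 42.27 [ 0.4841 -0.059   0.0462] [-1.7985e+02  8.0000e-02  9.0040e+01] [ 2.2 -1.  -0.5] 0.276 30.0
True
push 43.44 [ 0.4835 -0.0218  0.0462] [-179.74    0.25   90.13] [ 0.3 -1.7  1.5] 0.268 30.0
True
push2 43.76 [ 0.4836 -0.0219  0.0462] [-179.73    0.4    90.21] [-0.  -3.   2.3] 0.269 29.9
```

The stop firmed at y=-0.0219, against about -0.021 expected, and a second push gave nothing more. I'll release, back off and check.

```bash
python3 - <<'E'
from h import *
env.gripper_to(0.65); st('open')
env.move_straight([.483,-.022,.25],rate=.2); st('up')
w=env.grab_frame('wrist'); w['fish']=1; save(w,'w8')
for n,h in (('jar_yellow_mid',.114),('jar_red_mid',.112),('jar_green_mid',.114),('jar_black_mid',.114),('stop_face',0),('garlic_mid',0),('glass_mid',0)):
    print(n,[(np.round(d['xyz'],3).tolist(),round(d['score'],2)) for d in env.search_frame(w,n)[:3]])
m=cv2.cvtColor(w['image'],cv2.COLOR_BGR2HSV)
for n,lo,hi in (('y',(20,120,120),(35,255,255)),('r',(3,170,120),(14,255,255)),('g',(45,80,40),(85,255,255))):
    c,s=hsvc(w,lo,hi,(250,10,322,240)); print(n,c,s[:4],back(w,s[0]+s[2]/2,s[1]+s[3]/2,.113),back(w,285,s[1],.113)[1],back(w,285,s[1]+s[3],.113)[1])
g=w['image'][60:230,285].astype(int); print([(60+i,)+tuple(g[i]) for i in range(0,170,3)][25:])
E
```

```text
open 44.6 [ 0.4842 -0.022   0.0463] [-179.79    0.41   90.24] [-0.3  0.2  0.1] 0.648 0.0
up 45.77 [ 0.4822 -0.0221  0.2488] [-179.65    0.42   90.23] [-1.2  0.3 -0.2] 0.654 0.0
jar_yellow_mid [([0.486, 0.045, 0.114], 0.84)]
jar_red_mid [([0.476, 0.081, 0.114], 0.86)]
jar_green_mid [([0.474, 0.127, 0.114], 0.93)]
jar_black_mid [([0.39, 0.139, 0.105], 0.91), ([0.385, 0.216, 0.024], 0.83), ([0.574, 0.173, 0.101], 0.73)]
stop_face [([0.479, -0.01, 0.039], 0.87), ([0.469, 0.128, 0.111], 0.25)]
garlic_mid [([0.483, -0.013, 0.041], 0.74)]
glass_mid [([0.407, -0.246, 0.049], 0.75)]
y [286.49409158 133.21048744] [266 113  42  43] [0.48380423 0.04001811 0.113     ] 0.06213153954984172 0.017701712889060875
r [280.47948718  92.68974359] [261  72  40  42] [0.47759762 0.08270665 0.113     ] 0.1045086397526253 0.061103872190652844
g [277.55294118  52.21529412] [257  31  41  42] [0.47396443 0.12560894 0.113     ] 0.14830692158076733 0.10346399373304006
[(135, np.int64(97), np.int64(215), np.int64(243)), (138, np.int64(97), np.int64(211), np.int64(243)), (141, np.int64(100), np.int64(213), np.int64(2
[... 761 characters left out ...]
189, np.int64(58), np.int64(57), np.int64(62)), (192, np.int64(50), np.int64(51), np.int64(57)), (195, np.int64(42), np.int64(47), np.int64(52)), (198, np.int64(37), np.int64(38), np.int64(40)), (201, np.int64(4), np.int64(6), np.int64(14)), (204, np.int64(87), np.int64(133), np.int64(174)), (207, np.int64(82), np.int64(129), np.int64(171)), (210, np.int64(84), np.int64(133), np.int64(174)), (213, np.int64(85), np.int64(131), np.int64(172)), (216, np.int64(86), np.int64(130), np.int64(171)), (219, np.int64(81), np.int64(129), np.int64(168)), (222, np.int64(85), np.int64(131), np.int64(171)), (225, np.int64(88), np.int64(133), np.int64(172)), (228, np.int64(81), np.int64(127), np.int64(167))]
```

The caps touch one another with no gaps: yellow spans 0.018–0.062, red 0.061–0.105 and green 0.103–0.148. The stop stands against the row, so I'm handing in.

```bash
python3 -c "
from h import *
print(env.close_job())"
```

```text
the job is handed in; nothing more can be done
None
```

I handed the job in at about 46 s: the yellow-capped jar stands in the rack, the stop is pushed up firm against the four jars, and I saw no contact with the garlic or the glass, but their final positions and the black jar's were not clearly re-checked.

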